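# Clamp a circuit-board carrier in its rework fixture

## Task

With the fingertips, push the black circuit-board carrier along its channel until it is fully home against the blue end stop; then push the red lever of the toggle clamp over past its dead point until it snaps into lock and the rubber pad holds the carrier down. Only push, never lift the carrier, and leave the bottle, the solder spool and the screwdriver where they are.

Things in the scene. Friction and masses are not known exactly. Their poses are not given: they have to be found in the camera images.
- fixture: Aluminium plate 190 x 190 x 12 mm, screwed down; place and yaw vary. Origin: centre of its underside, on the table; z up, x along the channel to the end stop, roughly away from the robot. On its top, rails 6 mm high run along x, inner faces at y = -41.5 and 41.5 mm, channel open at x = -95 mm. Steel clamp bracket at x = 22 to 68, y = -95 to -61 mm, up to z = 58 mm.
- stop_face (a point): Centre of the blue end stop's face that the carrier must touch, at (55, 0, 17) mm in the fixture's frame; axes as the fixture's. The stop is 99 mm wide, 12 mm thick, its top at z = 28 mm.
- carrier: Loose black carrier 90 (x) x 80 (y) x 10 mm, about 0.16 kg, a green circuit board on top (its parts stand 4 mm higher). Origin: centre of its underside, on the plate at z = 12 mm; axes as the fixture's. Lies between the rails, 1.5 mm play each side, 20 to 40 mm short of the stop. Home: its far edge at the stop, origin at fixture x = 10 mm. Slides with a few newtons pushed at its near edge.
- clamp_lever (a joint): Lever angle, rad: 0 open (start), dead point 0.75, 1.25 locked at its stop. Pivot along the fixture's x through (45, -75, 50) mm there. At 0 it leans 0.625 rad from upright to the fixture's -y; locked it leans 0.625 rad to +y, over the carrier. A spring drives it open before the dead point and snaps it to lock after. At the grip it first takes 8 N square to it (15 N if level), 0 at the dead point.
- lever_grip (a point): Point on the axis of the lever's red cylindrical grip (19 mm diameter), 95 mm from the pivot; the grip runs from 45 to 120 mm from the pivot. z points along the lever away from the pivot. In the fixture's frame it is at (45, -131, 127) mm when open, (45, -19, 127) mm when locked.
- clamp_pad: Sprung black rubber pad, 14 mm diameter, under the end of the clamp's steel arm (14 mm wide), which turns with the lever. Origin: centre of its pressing face. Open: arm and pad stand raised about 55 degrees, between the lever and y = 0, up to z = 110 mm. Locked: it presses at fixture x = 45, y = -28 mm on the carrier with about 6 N; if the carrier is not home, on nothing.
- flux_bottle: Loose white bottle with a steel cap, 54 mm diameter, 105 mm tall, standing on the table beside the fixture (its +y side), to be left alone. Origin: centre of its underside.
- solder_spool: Loose metal spool, 52 mm diameter, 46 mm tall, standing on the table beside the fixture (its +y side), to be left alone. Origin: centre of its underside.
- screwdriver: Loose screwdriver with a blue handle, lying beyond the fixture's far side, to be left alone. x runs along it, handle towards -x.
Mind the look-alikes: they are no part of the job. There is more than one size of the carrier; the one meant has the size given above.

How it is judged:
By the outcome, as a careful person would: the job done as asked, in the order asked, and still so for the second after the job is handed in, with the robot touching nothing.
It also fails if it takes over 51 s, if anything falls off the work surface, if the arm or the gripper's body presses on something with over 40 N, if the wrist force passes 120 N, or if a joint passes its speed limit or range.

## Robot

A 7-joint arm with a two-finger parallel gripper is mounted at the origin on the work surface. World frame = base frame: x ahead of the robot, y to its left, z up, the work surface at z = 0. Lengths are in m, angles in degrees, forces in N, time in s.
With the tool pointing down it reaches from about 0.425 to 0.875 m from the base axis. Payload 4.7 kg.
Tool frame: the origin (TCP) lies on the centre line of the jaws, within the pads' length; the fingertips stand env.nose_length ahead of it and the grasp point (between the pads) lies 8 mm behind it (env.nose_length is the distance from the TCP to the fingertips, in m); y points along the fingers, z is the direction in which the jaws open and shut, and the axes are right-handed (so a half turn about y gives the same grasp; the last joint's range is limited). The gripper opens to 87 mm and grips with 3 to 60 N. Pads are 19 mm wide; open, the fingers measure 117 mm over their backs; the gripper's body (75 mm by 190 mm) begins 51 mm behind the grasp point.
Start: joints at [-74.02, 18.392, -4.016, 83.108, 1.295, 78.541, -3.26], TCP at [0.17, 0.627, 0.234] pointing down, gripper open.
Joint ranges: [-163.93, 163.93], [-17.29, 119.83], [-79.2, 71.16], [3.27, 140.29], [-89.18, 269.18], [5.43, 117.66], [-154.24, 154.24]. Speed limits (degrees/s): [147.25, 147.25, 180, 180, 180, 180, 180].

## Interface

Orientations are given as [roll, pitch, yaw] about the fixed x, y, z axes, in that order (R = Rz(yaw) Ry(pitch) Rx(roll)).
In Python, from cell import env, read_camera, camera_info, job, models gives the robot as it stands.
- The arm moves only by the tool move_arm, never from a script. Its argument "moves" is a list of rows, each a list of 6 numbers: the shift along the tool's x, y, z in mm, then the turn, a rotation vector about the tool's x, y, z in degrees. In form: [[x, y, z, ax, ay, az], ...]. A call has 1 to 20 rows; each row is the pose to reach, as a shift and turn from the pose commanded when the call began, along the tool's axes at that moment; what a row does not reach only later rows make up. A row lasts 1/12 s, in which the tool goes at most 41.7 mm and 7.16 degrees, less where a joint would pass 70% of its speed; a pose out of reach is approached as far as the arm can. A call with a gripper value outside its range is refused whole. "claw" is the finger opening in mm, from 0 to 87, set as the call begins (left out, the last holds). The fingers move at their own pace and stop on an object; "newtons" is the grip in N (left out, the last holds). Time passes only in rows, so rows that repeat a pose let the fingers close. It gives the time, the measured TCP pose, the force and the opening at its end, in the units of the state.
- env.get_obs(): the state, without advancing time (a new reading comes with each control period).
- read_camera(name): name is "scene" or "side" or "wrist"; returns (picture, depth): 480x640x3 uint8, red, green, blue; 480x640 float32, m along the optical axis (not along the pixel's ray), 0 where there is no reading.
- camera_info(name): a dict with "fx", "fy", "cx", "cy" (pixels), "distortion" ([k1, k2, p1, p2, k3] as OpenCV has them; the pictures are not rectified), "R" (3x3) and "t" (3): a world point X has camera coordinates R X + t. Camera axes: x right, y down, z forward; pixel columns grow to the right and rows downward; lengths in m; the calibration is good to about 2 mm. A picture is of the moment at which its call begins: read the wrist's pose just before it. camera_info takes no time and is no camera call; for the wrist camera it gives the pose at the moment of the call.
- job.sign_off(): hands the job in, once; it reports no verdict.
Trained networks look in the newest picture that a camera, given by its name, has taken for a name from the list of things; names that differ only in an ending like _2 or _b are one class to them, and where a whole thing is asked for, a point or a joint stands for the part that bears it (a point fixed in the world has none). Each returns a list of dicts, best first, with "score" (0 to 1); they miss things now and then, are a little off and sometimes report something else, mostly with a low value. They report only what shows in the picture. A call takes as long as a camera call. They do not tell look-alikes from the thing itself.
- models.spot_in(target, camera): "point" ([x, y, z] in m, in world coordinates, good to about 4 mm: the middle of the surface that is visible of it).
- models.cut_out(target, camera): "mask" (480x640 bool, what is visible of it).
The state is a dict: "time_s": time; "qpos": joint angles; "joint_velocities": joint speeds; "effort": joint torques, N m; "tool_pos": TCP position; "tool_rot": TCP orientation; "force": force on the tool from outside, world axes, zero at the start; "wrist_torque": the same for the moment, N m; "grip_width": finger opening in m.
Only numpy, scipy, OpenCV 4.12 (cv2) and the standard library are available. Lean on these libraries where they do the work, as an engineer would, in place of code of your own. Each camera call takes 0.05 s, during which the arm holds its last target.

## Working session

There is one attempt and no reset: what is moved stays moved. The work goes in short steps, Python scripts to look and compute and a tool call to move; the robot and the scene stay as the last step left them, time stands still between calls to the robot, and variables do not carry over. Pictures are saved under pics/ and viewed, and the job is handed in when it is done.

Besides the shell and the picture viewer there is one more tool, called after ">>>" as name(argument=value, ...) on one line, values as JSON. move_arm: Moves the arm, as the interface text tells. Its arguments: {"type":"object","properties":{"moves":{"type":"array","items":{"type":"array","items":{"type":"number"}}},"claw":{"type":"number"},"newtons":{"type":"number"}},"required":["moves"]}

```bash
mkdir -p pics; ls
cat > h.py <<'E'
import numpy as np, cv2
from cell import env, read_camera, camera_info, job, models
def save(name,fn):
    p,d=read_camera(name); cv2.imwrite('pics/'+fn,p[:,:,::-1]); np.save('pics/'+fn[:-4]+'_d.npy',d); return p,d
def world(name,u,v,d,ci=None):
    c=ci or camera_info(name)
    K=np.array([[c['fx'],0,c['cx']],[0,c['fy'],c['cy']],[0,0,1.]])
    uv=cv2.undistortPoints(np.array([[[float(u),float(v)]]]),K,np.array(c['distortion'],float))[0,0]
    X=np.array([uv[0]*d,uv[1]*d,d]); return np.array(c['R']).T@(X-np.array(c['t']))
def proj(name,P,ci=None):
    c=ci or camera_info(name)
    K=np.array([[c['fx'],0,c['cx']],[0,c['fy'],c['cy']],[0,0,1.]])
    rv,_=cv2.Rodrigues(np.array(c['R'],float))
    return cv2.projectPoints(np.array(P,float).reshape(-1,1,3),rv,np.array(c['t'],float),K,np.array(c['distortion'],float))[0][:,0]
E
python3 - <<'E'
from h import *
o=env.get_obs(); print(o, env.nose_length)
save('scene','s0.png'); save('side','d0.png')
for t in ['fixture','carrier','lever_grip','clamp_pad','flux_bottle','solder_spool','screwdriver']:
    for c in ['scene','side']:
        print(t,c,[(r['score'],np.round(r['point'],3)) for r in models.spot_in(t,c)][:3])
E
```

```text
pics
{'time_s': 0.0, 'qpos': array([-74.02101297,  18.43804068,  -4.01519182,  83.17532187,
         1.2954425 ,  78.54222182,  -3.26173936]), 'joint_velocities': array([-0.11164828,  0.07698658,  0.04623717,  0.03192177, -0.07679878,
        0.10977152,  0.03458567]), 'effort': array([-3.83471559e-05, -4.91292000e+01, -4.03700704e-01, -3.12529564e+01,
       -6.38295896e-02,  4.37053596e-02,  1.71774759e-04]), 'tool_pos': array([0.17001908, 0.62680528, 0.23246934]), 'tool_rot': array([-9.01103146e+01, -6.42481961e-03, -1.51711953e+01]), 'force': array([-0.1874246 ,  0.09221715, -0.12575615]), 'wrist_torque': array([0.01248258, 0.00757443, 0.01101367]), 'grip_width': 0.0868124219475562} 0.011
fixture scene [(0.86, array([0.603, 0.06 , 0.011]))]
fixture side [(0.71, array([0.578, 0.118, 0.015]))]
carrier scene [(0.76, array([0.528, 0.095, 0.024])), (0.73, array([0.371, 0.066, 0.003])), (0.57, array([ 0.572, -0.087,  0.008]))]
carrier side [(0.82, array([0.365, 0.071, 0.007])), (0.78, array([ 0.564, -0.079,  0.002])), (0.67, array([0.534, 0.106, 0.024]))]
lever_grip scene [(0.59, array([ 0.628, -0.02 ,  0.125]))]
lever_grip side [(0.83, array([ 0.617, -0.   ,  0.107]))]
clamp_pad scene []
clamp_pad side [(0.46, array([0.607, 0.086, 0.079]))]
flux_bottle scene [(0.68, array([0.501, 0.236, 0.058]))]
flux_bottle side [(0.76, array([0.486, 0.267, 0.067])), (0.52, array([0.694, 0.111, 0.017])), (0.22, array([0.533, 0.108, 0.022]))]
solder_spool scene [(0.81, array([0.579, 0.271, 0.034]))]
solder_spool side [(0.69, array([0.57 , 0.288, 0.044]))]
screwdriver scene [(0.61, array([0.71 , 0.086, 0.022]))]
screwdriver side [(0.59, array([0.693, 0.113, 0.018]))]
```

View pics/s0.png

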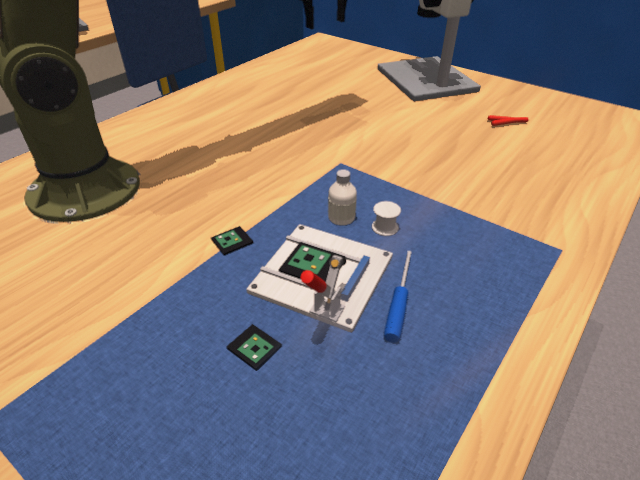

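View pics/d0.png

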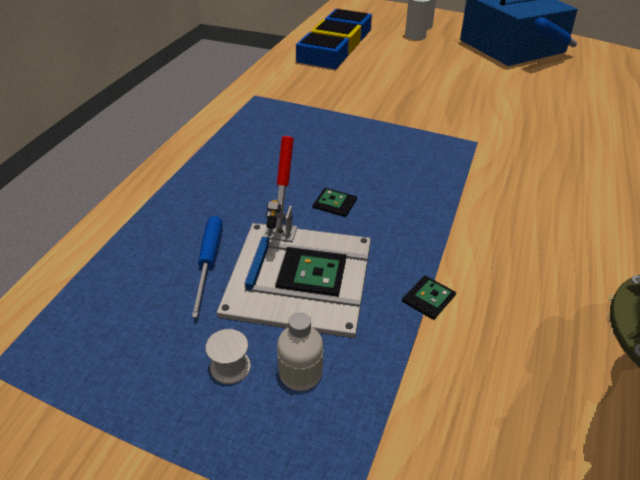

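The scene view shows the plate centred near (322,275) with the channel open toward lower left, the blue stop at (355,278) and the red grip at (313,281). The side view shows plate corners near (255,226), (370,237), (358,330) and (222,318). Two decoy boards lie on the mat, off the plate.

Run:
```python
from h import *
from scipy.optimize import least_squares
allp={}
for n,f in [('scene','s0'),('side','d0')]:
    d=np.load(f'pics/{f}_d.npy'); c=camera_info(n)
    K=np.array([[c['fx'],0,c['cx']],[0,c['fy'],c['cy']],[0,0,1.]])
    v,u=np.mgrid[:480,:640]; uv=cv2.undistortPoints(np.stack([u,v],-1).reshape(-1,1,2).astype(float),K,np.array(c['distortion'],float))[:,0]
    dd=d.ravel(); X=np.c_[uv*dd[:,None],dd]; W=((X-np.array(c['t']))@np.array(c['R'])); W[dd==0]=np.nan
    allp[n]=W.reshape(480,640,3); np.save(f'pics/{f}_W.npy',allp[n])
    img=cv2.imread(f'pics/{f}.png'); hsv=cv2.cvtColor(img,cv2.COLOR_BGR2HSV)
    W=allp[n]; m=(W[...,0]>.42)&(W[...,0]<.75)&(W[...,1]>-.06)&(W[...,1]<.24)&(W[...,2]>.006)&(W[...,2]<.022)&(hsv[...,1]<60)&(hsv[...,2]>110)
    m=m.astype(np.uint8); k,l,st,_=cv2.connectedComponentsWithStats(m); i=1+np.argmax(st[1:,4]); m=l==i
    P=W[m]; print(n,m.sum(),np.nanmedian(P[:,2]),cv2.minAreaRect(P[:,:2].astype(np.float32)*1000))
    blue=(W[...,2]>.02)&(W[...,2]<.033)&(hsv[...,0]>95)&(hsv[...,0]<130)&(hsv[...,1]>120)&(W[...,0]>.5)&(W[...,0]<.72)&(W[...,1]>-.06)&(W[...,1]<.2)
    print('blue',blue.sum(),cv2.minAreaRect(W[blue][:,:2].astype(np.float32)*1000),np.median(W[blue],0))
    mat=(np.abs(W[...,0]-.55)<.15)&(np.abs(W[...,1]+.15)<.04); print('mat z',np.nanmedian(W[mat][:,2]))
    red=((hsv[...,0]<8)|(hsv[...,0]>172))&(hsv[...,1]>150)&(W[...,2]>.05)&(W[...,2]<.3)&(W[...,0]>.5)&(W[...,0]<.75)
    R=W[red]; print('red',red.sum(),np.percentile(R,[2,50,98],axis=0))
```

```text
scene 5569 0.012306328354394422 ((557.4691772460938, 102.49479675292969), (190.300048828125, 192.35745239257812), 11.684304237365723)
blue 589 ((668.9995727539062, 114.57286071777344), (75.53390502929688, 154.89764404296875), 61.44150161743164) [0.70406533 0.10288778 0.02476078]
mat z 0.0010519890010991003
red 319 [[ 0.6233648  -0.03589247  0.09369456]
 [ 0.63319102 -0.02386403  0.13878913]
 [ 0.63834177  0.01037163  0.15096486]]
side 4354 0.01238173210001214 ((556.6417236328125, 102.8245620727539), (190.12893676757812, 190.12954711914062), 11.788911819458008)
blue 974 ((617.3758544921875, 114.223388671875), (91.52958679199219, 228.18873596191406), 76.85179138183594) [0.68731979 0.10887545 0.02527159]
mat z 0.000997535301944289
red 558 [[ 0.61347733 -0.02618928  0.09336426]
 [ 0.62215426 -0.00491117  0.12262239]
 [ 0.63286352  0.01574634  0.15044553]]
```

```bash
cat >> h.py <<'E'
O=np.array([.557,.1027,0]); YAW=np.deg2rad(11.75)
Rf=np.array([[np.cos(YAW),-np.sin(YAW),0],[np.sin(YAW),np.cos(YAW),0],[0,0,1]])
def f2w(p): return O+Rf@(np.array(p)/1000)
def w2f(P): return (np.array(P)-O)@Rf*1000
def overlay(img,n,carx,lev=None,ci=None):
    def pl(ps,col):
        q=np.int32(np.round(proj(n,[f2w(p) for p in ps],ci)*8)); cv2.polylines(img,[q],False,col,1,cv2.LINE_AA,3)
    sq=lambda a,b,c,d,z:[(a,c,z),(b,c,z),(b,d,z),(a,d,z),(a,c,z)]
    pl(sq(-95,95,-95,95,12),(0,0,255)); pl(sq(55,67,-49.5,49.5,28),(255,255,0)); pl(sq(carx-45,carx+45,-40,40,22),(0,255,255))
    a=(-.625 if lev is None else lev); pl([(45,-75+45*np.sin(a),50+45*np.cos(a)),(45,-75+120*np.sin(a),50+120*np.cos(a))],(0,255,0))
E
python3 - <<'E'
from h import *
for n,f in [('scene','s0'),('side','d0')]:
    W=np.load(f'pics/{f}_W.npy'); F=w2f(W)
    img=cv2.imread(f'pics/{f}.png')
    inn=(np.abs(F[...,1])<36)&(F[...,0]>-93)&(F[...,0]<53)
    for lo,hi in [(17,40)]:
        m=inn&(F[...,2]>lo)&(F[...,2]<hi)
        h=np.histogram(F[m][:,0],bins=np.arange(-95,60,5)); print(n,list(zip(h[1],h[0])))
    hsv=cv2.cvtColor(img,cv2.COLOR_BGR2HSV); dk=inn&(hsv[...,2]<90)&(np.abs(F[...,1])<30)
    print(np.percentile(F[dk][:,0],[0.5,2,5,95,98,99.5]))
    # black edge
    overlay(img,n,-20); c=proj(n,[f2w((0,-20,40))])[0].astype(int)
    p=cv2.getRectSubPix(img,(220,190),tuple(map(float,c))); cv2.imwrite(f'pics/{f}_o.png',cv2.resize(p,None,fx=3,fy=3,interpolation=cv2.INTER_CUBIC))
for cam in ['scene','side']:
  for t in ['flux_bottle','solder_spool']: print(t,[w2f(r['point']).round() for r in models.spot_in(t,cam)][:1])
E
```

```text
scene [(np.int64(-95), np.int64(0)), (np.int64(-90), np.int64(0)), (np.int64(-85), np.int64(0)), (np.int64(-80), np.int64(0)), (np.int64(-75), np.int64(0)), (np.int64(-70), np.int64(0)), (np.int64(-65), np.int64(58)), (np.int64(-60), np.int64(72)), (np.int64(-55), np.int64(75)), (np.int64(-50), np.int64(74)), (np.int64(-45), np.int64(86)), (np.int64(-40), np.int64(79)), (np.int64(-35), np.int64(87)), (np.int64(-30), np.int64(84)), (np.int64(-25), np.int64(79)), (np.int64(-20), np.int64(64)), (np.int64(-15), np.int64(60)), (np.int64(-10), np.int64(74)), (np.int64(-5), np.int64(67)), (np.int64(0), np.int64(83)), (np.int64(5), np.int64(53)), (np.int64(10), np.int64(42)), (np.int64(15), np.int64(21)), (np.int64(20), np.int64(2)), (np.int64(25), np.int64(1)), (np.int64(30), np.int64(0)), (np.int64(35), np.int64(0)), (np.int64(40), np.int64(0)), (np.int64(45), np.int64(0)), (np.int64(50), np.int64(0))]
[-62.51667546 -61.52378017 -60.7764978   16.43526088  48.51334376
  51.00387461]
side [(np.int64(-95), np.int64(0)), (np.int64(-90), np.int64(0)), (np.int64(-85), np.int64(0)), (np.int64(-80
[... 361 characters left out ...]
)), (np.int64(-20), np.int64(125)), (np.int64(-15), np.int64(130)), (np.int64(-10), np.int64(124)), (np.int64(-5), np.int64(123)), (np.int64(0), np.int64(124)), (np.int64(5), np.int64(119)), (np.int64(10), np.int64(125)), (np.int64(15), np.int64(122)), (np.int64(20), np.int64(117)), (np.int64(25), np.int64(5)), (np.int64(30), np.int64(0)), (np.int64(35), np.int64(0)), (np.int64(40), np.int64(0)), (np.int64(45), np.int64(0)), (np.int64(50), np.int64(0))]
[-64.86575666 -64.43426364 -62.82346906  41.42451517  45.91815881
  48.86116552]
flux_bottle [array([-28., 142.,  58.])]
solder_spool [array([ 56., 160.,  34.])]
flux_bottle [array([-37., 175.,  67.])]
solder_spool [array([ 50., 179.,  44.])]
```

```bash
python3 -c "
import cv2,numpy as np
a=cv2.imread('pics/s0_o.png');b=cv2.imread('pics/d0_o.png')
cv2.imwrite('pics/both.png',cv2.resize(np.vstack([a,b]),(600,600*a.shape[0]*2//a.shape[1]))[:1040]) "; python3 -c "
import cv2;print(cv2.imread('pics/s0_o.png').shape)"
```

```text
(570, 660, 3)
```

View pics/s0_o.png

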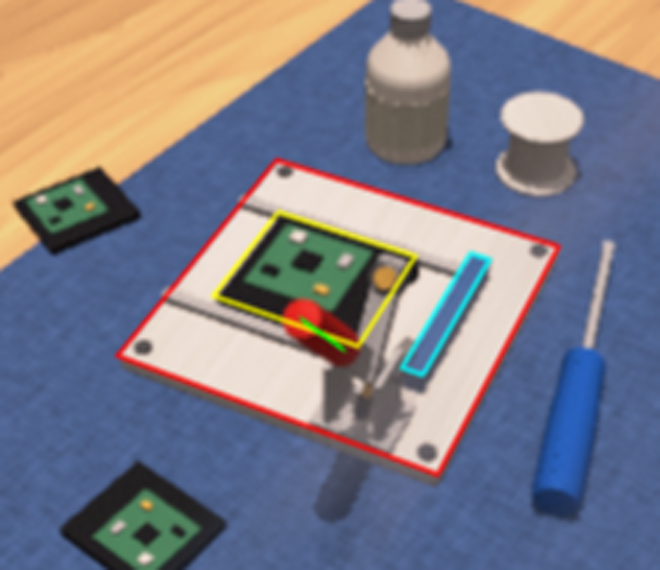

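View pics/d0_o.png

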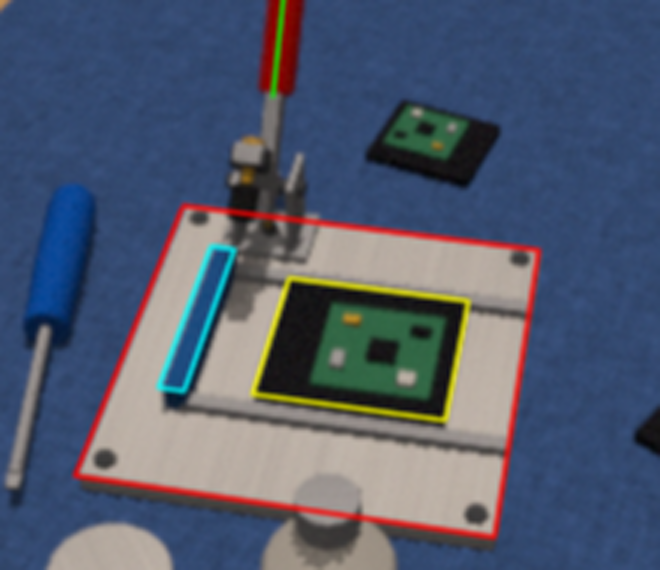

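Both overlays fit the plate, the stop and the lever, with the carrier at x ≈ -20, so its near edge is at about -65. Next I compute the approach.

```bash
cat >> h.py <<'E'
from scipy.spatial.transform import Rotation as Ro
def rt(rpy): return Ro.from_euler('xyz',rpy,degrees=True)
def shift(pf,yawoff=0,obs=None):
    o=obs or env.get_obs(); R=rt(o['tool_rot']); T=rt([-90,0,np.rad2deg(YAW)+yawoff])
    d=R.inv().apply(f2w(pf)-o['tool_pos'])*1000; r=(R.inv()*T).as_rotvec(degrees=True)
    return np.round(d,1),np.round(r,2)
def st():
    o=env.get_obs(); print('t',round(o['time_s'],2),'tcp_f',w2f(o['tool_pos']).round(1),'rot',o['tool_rot'].round(2),'F',(o['force']@Rf).round(1),'grip',round(o['grip_width']*1e3,1))
E
python3 - <<'E'
from h import *
st(); print(shift((-105,0,200)))
E
```

```text
t 1.0 tcp_f [-271.9  592.4  233.6] rot [-90.    -0.   -15.17] F [ 0.2 -0.   0.2] grip 86.8
(array([ 417.1,   33.6, -452.7]), array([ -0.  , -26.92,   0.  ]))
```

>>> move_arm(moves=[[417, 33, -453, 0, -26.9, 0], [417, 33, -453, 0, -26.9, 0], [417, 33, -453, 0, -26.9, 0], [417, 33, -453, 0, -26.9, 0], [417, 33, -453, 0, -26.9, 0], [417, 33, -453, 0, -26.9, 0], [417, 33, -453, 0, -26.9, 0], [417, 33, -453, 0, -26.9, 0], [417, 33, -453, 0, -26.9, 0], [417, 33, -453, 0, -26.9, 0], [417, 33, -453, 0, -26.9, 0], [417, 33, -453, 0, -26.9, 0], [417, 33, -453, 0, -26.9, 0], [417, 33, -453, 0, -26.9, 0], [417, 33, -453, 0, -26.9, 0], [417, 33, -453, 0, -26.9, 0], [417, 33, -453, 0, -26.9, 0], [417, 33, -453, 0, -26.9, 0], [417, 33, -453, 0, -26.9, 0], [417, 33, -453, 0, -26.9, 0]], claw=0, newtons=40)

```text
time_s: 2.67
tool_pos: [0.4536, 0.0825, 0.2006]
tool_rot: [-90.0, -0.0, 11.9]
force: [0.4, -0.5, 0.4]
grip_width: 0.0005
```

Run:
```python
from h import *
st(); print(shift((-100,0,27)))
```

```text
t 2.67 tcp_f [-105.3    1.3  200.6] rot [-8.998e+01 -1.000e-02  1.189e+01] F [ 0.3 -0.5  0.4] grip 0.5
(array([  5.3, 173.6,  -1.4]), array([-0.02,  0.14,  0.01]))
```

>>> move_arm(moves=[[5, 40, -1, 0, 0, 0], [5, 80, -1, 0, 0, 0], [5, 115, -1, 0, 0, 0], [5, 145, -1, 0, 0, 0], [5, 160, -1, 0, 0, 0], [5, 168, -1, 0, 0, 0], [5, 173, -1, 0, 0, 0], [5, 173, -1, 0, 0, 0], [5, 173, -1, 0, 0, 0]])

```text
time_s: 3.42
tool_pos: [0.46, 0.0817, 0.0285]
tool_rot: [-90.0, -0.1, 11.8]
force: [0.3, -0.1, 0.3]
grip_width: 0.0006
```

Run:
```python
from h import *
st(); save('side','d1.png'); p=cv2.imread('pics/d1.png'); cv2.imwrite('pics/d1c.png',cv2.resize(p[150:400,180:430],None,fx=2.4,fy=2.4))
```

```text
t 3.42 tcp_f [-99.2  -0.8  28.5] rot [-89.98  -0.1   11.77] F [ 0.3 -0.2  0.3] grip 0.6
```

View pics/d1c.png

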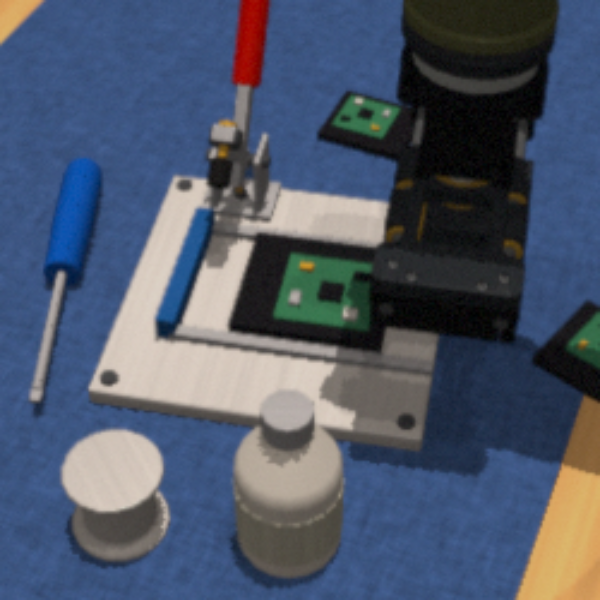

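The tool is in the open end of the channel, behind the carrier's near edge. I push now.

>>> move_arm(moves=[[8, 1, 1, 0, 0, 0], [14, 1, 1, 0, 0, 0], [18, 1, 1, 0, 0, 0], [21, 1, 1, 0, 0, 0], [24, 1, 1, 0, 0, 0], [27, 1, 1, 0, 0, 0], [30, 1, 1, 0, 0, 0], [33, 1, 1, 0, 0, 0], [36, 1, 1, 0, 0, 0], [39, 1, 1, 0, 0, 0], [42, 1, 1, 0, 0, 0], [44, 1, 1, 0, 0, 0], [46, 1, 1, 0, 0, 0], [47, 1, 1, 0, 0, 0], [47, 1, 1, 0, 0, 0]])

```text
time_s: 4.72
tool_pos: [0.5054, 0.0917, 0.0266]
tool_rot: [-90.0, -0.0, 11.7]
force: [-0.1, -0.0, -0.3]
grip_width: 0.0005
```

Run:
```python
from h import *
st()
```

```text
t 4.72 tcp_f [-52.8  -0.3  26.6] rot [-9.000e+01 -4.000e-02  1.173e+01] F [-0.1 -0.  -0.3] grip 0.5
```

>>> move_arm(moves=[[2, 0, 0, 0, 0, 0], [4, 0, 0, 0, 0, 0], [5, 0, 0, 0, 0, 0], [6, 0, 0, 0, 0, 0]])

```text
time_s: 5.05
tool_pos: [0.5109, 0.0928, 0.0266]
tool_rot: [-90.0, 0.0, 11.7]
force: [-1.6, -0.8, 0.7]
grip_width: 0.0002
```

Run:
```python
from h import *
st(); save('side','d2.png'); p=cv2.imread('pics/d2.png'); overlay(p,'side',10);cv2.imwrite('pics/d2c.png',cv2.resize(p[150:400,180:430],None,fx=2.4,fy=2.4))
```

```text
t 5.05 tcp_f [-47.1  -0.3  26.6] rot [-8.999e+01  1.000e-02  1.173e+01] F [-1.7 -0.5  0.7] grip 0.2
```

View pics/d2c.png

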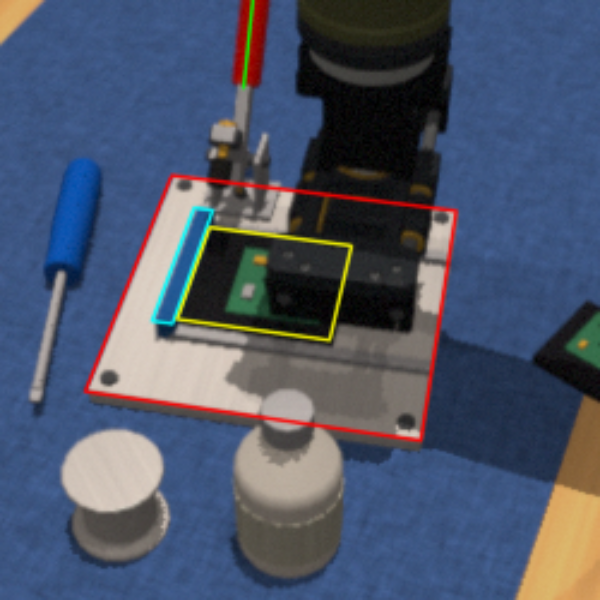

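The carrier's far edge is nearly at the blue stop, at about (200,240) in the crop. I continue in small steps until the force rises.

>>> move_arm(moves=[[1, 0, 0, 0, 0, 0], [2, 0, 0, 0, 0, 0], [2, 0, 0, 0, 0, 0]])

```text
time_s: 5.35
tool_pos: [0.5116, 0.093, 0.0263]
tool_rot: [-90.0, 0.2, 11.7]
force: [-5.5, -0.9, 5.0]
grip_width: 0.0006
```

>>> move_arm(moves=[[0.7, 0, 0, 0, 0, 0], [1.4, 0, 0, 0, 0, 0], [1.4, 0, 0, 0, 0, 0]])

```text
time_s: 5.6
tool_pos: [0.5117, 0.093, 0.0262]
tool_rot: [-90.0, 0.3, 11.7]
force: [-7.6, -1.3, 6.1]
grip_width: 0.0008
```

Run:
```python
from h import *
st()
```

```text
t 5.6 tcp_f [-46.3  -0.3  26.2] rot [-89.97   0.32  11.73] F [-7.7  0.3  6.1] grip 0.8
```

>>> move_arm(moves=[[1, 0, 0, 0, 0, 0], [2, -0.5, 0, 0, 0, 0], [3, -1, 0, 0, 0, 0], [3, -1, 0, 0, 0, 0]])

```text
time_s: 5.93
tool_pos: [0.5118, 0.0932, 0.026]
tool_rot: [-90.0, 0.7, 11.7]
force: [-12.9, -1.8, 7.0]
grip_width: 0.0008
```

Run:
```python
from h import *
st()
```

```text
t 5.93 tcp_f [-46.2  -0.1  26. ] rot [-89.96   0.67  11.73] F [-13.    0.9   7. ] grip 0.8
```

It is against a hard stop: the force rose to 13 N with no further travel. I back off and look.

>>> move_arm(moves=[[-5, 0, 0, 0, 0, 0], [-15, 0, 0, 0, 0, 0], [-35, 0, 0, 0, 0, 0], [-60, -20, 0, 0, 0, 0], [-70, -60, 0, 0, 0, 0], [-75, -100, 0, 0, 0, 0], [-75, -140, 0, 0, 0, 0], [-75, -175, 0, 0, 0, 0], [-75, -175, 0, 0, 0, 0]])

```text
time_s: 6.68
tool_pos: [0.4482, 0.08, 0.2104]
tool_rot: [-89.8, -0.9, 11.7]
force: [1.7, -0.2, 0.6]
grip_width: 0.0005
```

Run:
```python
from h import *
st()
ims=[]
for n in ['side','scene']:
    p,d=save(n,n+'3.png'); img=p[:,:,::-1].copy(); raw=img.copy()
    c=proj(n,[f2w((10,0,22))])[0]
    for im in (raw,img):
        if im is img: overlay(im,n,10)
        ims.append(cv2.resize(cv2.getRectSubPix(im,(130,100),(float(c[0]),float(c[1]))),(400,300),interpolation=cv2.INTER_CUBIC))
    print(shift((-100,-205,200)))
cv2.imwrite('pics/c3.png',np.vstack([np.hstack(ims[:2]),np.hstack(ims[2:])]))
```

```text
t 6.68 tcp_f [-1.111e+02 -1.000e-01  2.104e+02] rot [-89.8   -0.89  11.71] F [ 1.6 -0.5  0.6] grip 0.5
(array([  12.7,    6.6, -204.9]), array([-0.15, -0.03,  0.62]))
(array([  14.5,    4.2, -204.8]), array([-0.09, -0.03,  0.33]))
```

View pics/c3.png

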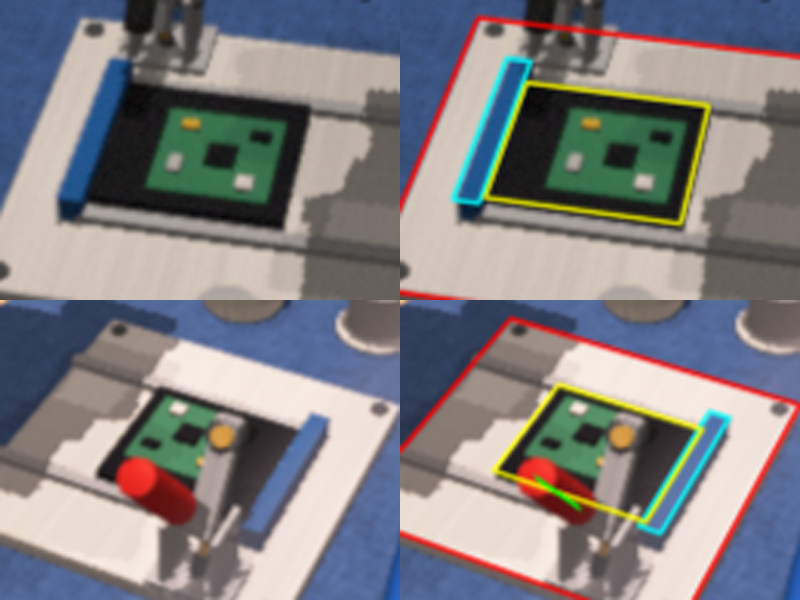

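The carrier is home in both views: its edge touches the stop with no gap. Now the lever, so I move to its -y side.

>>> move_arm(moves=[[10, 0, -40, 0, 0, 0.5], [30, 0, -80, 0, 0, 0.5], [50, 0, -115, 0, 0, 0.5], [75, 0, -145, 0, 0, 0.5], [100, 0, -170, 0, 0, 0.5], [125, 0, -190, 0, 0, 0.5], [145, 0, -203, 0, 0, 0.5], [155, 0, -205, 0, 0, 0.5], [155, 0, -205, 0, 0, 0.5], [155, 0, -205, 0, 0, 0.5]])

```text
time_s: 7.62
tool_pos: [0.6362, -0.0906, 0.2003]
tool_rot: [-90.0, 0.7, 11.7]
force: [0.3, 0.6, 0.3]
grip_width: 0.0005
```

Run:
```python
from h import *
st();print(shift((45,-205,136)))
```

```text
t 7.62 tcp_f [  38.2 -205.3  200.3] rot [-90.     0.7   11.69] F [0.5 0.5 0.3] grip 0.5
(array([ 7.6, 64.2,  0.3]), array([ 0.  , -0.06, -0.7 ]))
```

>>> move_arm(moves=[[7, 25, 0, 0, 0, -0.7], [7, 50, 0, 0, 0, -0.7], [7, 62, 0, 0, 0, -0.7], [7, 64, 0, 0, 0, -0.7], [7, 64, 0, 0, 0, -0.7]])

```text
time_s: 8.03
tool_pos: [0.6423, -0.0887, 0.1379]
tool_rot: [-90.0, -0.1, 11.7]
force: [-0.7, -0.3, -0.4]
grip_width: 0.0002
```

Run:
```python
from h import *
st();print(shift((45,-165,136)))
```

```text
t 8.03 tcp_f [  44.5 -204.7  137.9] rot [-89.96  -0.1   11.74] F [-0.7 -0.1 -0.4] grip 0.2
(array([ 0.5,  1.9, 39.7]), array([-0.04, -0.01,  0.1 ]))
```

>>> move_arm(moves=[[0, 1, 15, 0, 0, 0], [0, 1, 28, 0, 0, 0], [0, 1, 36, 0, 0, 0], [0, 1, 42, 0, 0, 0], [0, 1, 48, 0, 0, 0], [0, 1, 54, 0, 0, 0], [0, 1, 60, 0, 0, 0], [0, 1, 66, 0, 0, 0], [0, 1, 72, 0, 0, 0], [0, 1, 76, 0, 0, 0]])

```text
time_s: 8.87
tool_pos: [0.6326, -0.0284, 0.1448]
tool_rot: [-91.0, -0.8, 11.3]
force: [-0.9, -23.0, 26.2]
grip_width: 0.0005
```

Run:
```python
from h import *
st(); p,d=save('scene','s4.png'); c=proj('scene',[f2w((45,-100,100))])[0]
cv2.imwrite('pics/s4c.png',cv2.resize(cv2.getRectSubPix(p[:,:,::-1].copy(),(200,150),(float(c[0]),float(c[1]))),(800,600)))
```

```text
t 8.87 tcp_f [  47.3 -143.8  144.8] rot [-91.03  -0.79  11.25] F [ -5.6 -22.3  26.2] grip 0.5
```

View pics/s4c.png

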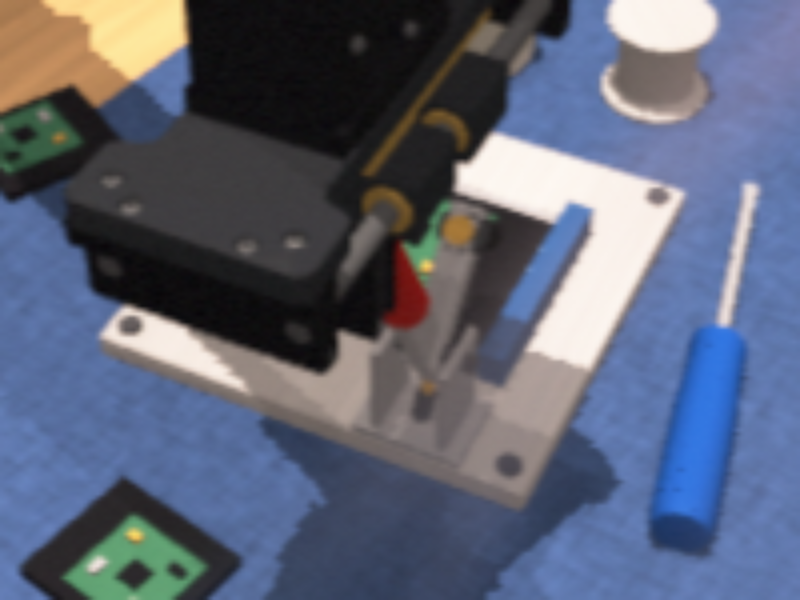

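The finger reads -22 N in y and +26 N in z. The lever's end is rising with its arc and friction is dragging on the finger. I raise the tool along the arc while continuing the push.

>>> move_arm(moves=[[0, -8, 0, 0, 0, 0], [0, -12, 4, 0, 0, 0], [0, -15, 9, 0, 0, 0], [0, -17, 14, 0, 0, 0], [0, -19, 19, 0, 0, 0], [0, -20, 24, 0, 0, 0]])

```text
time_s: 9.42
tool_pos: [0.6246, 0.0069, 0.1594]
tool_rot: [-90.2, -0.4, 11.6]
force: [2.2, -5.3, 4.9]
grip_width: 0.0001
```

Run:
```python
from h import *
st(); p,d=save('scene','s5.png'); c=proj('scene',[f2w((45,-100,100))])[0]
q,d=save('side','d5.png'); e=proj('side',[f2w((45,-80,100))])[0]
A=lambda p,c:cv2.resize(cv2.getRectSubPix(p[:,:,::-1].copy(),(160,160),(float(c[0]),float(c[1]))),(400,400))
cv2.imwrite('pics/s5c.png',np.hstack([A(p,c),A(q,e)]))
```

```text
t 9.42 tcp_f [  46.7 -107.6  159.4] rot [-90.17  -0.43  11.62] F [ 1.1 -5.7  4.9] grip 0.1
```

View pics/s5c.png

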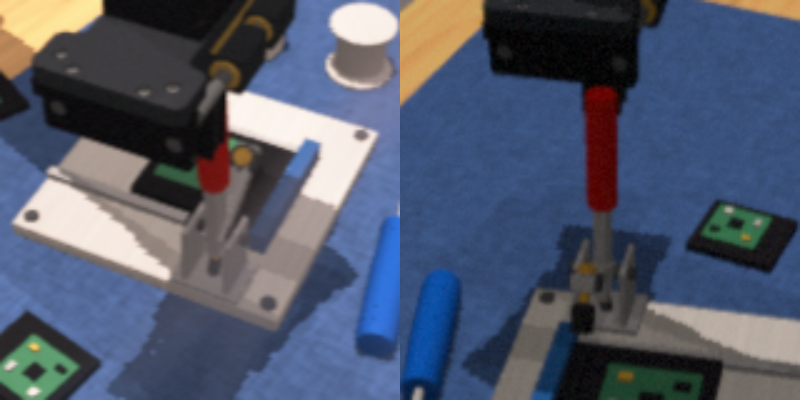

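The lever is following and is nearly upright, with the force down to 6 N. I continue past the dead point.

>>> move_arm(moves=[[0, 0, 6, 0, 0, 0], [0, 0, 12, 0, 0, 0], [0, 0, 18, 0, 0, 0], [0, 0, 24, 0, 0, 0], [0, 0, 30, 0, 0, 0], [0, 0, 36, 0, 0, 0], [0, 0, 40, 0, 0, 0], [0, 0, 40, 0, 0, 0]])

```text
time_s: 10.18
tool_pos: [0.6143, 0.0502, 0.1571]
tool_rot: [-89.9, -0.2, 11.9]
force: [0.1, 0.5, -1.3]
grip_width: 0.0004
```

Run:
```python
from h import *
st(); p,d=save('scene','s6.png'); c=proj('scene',[f2w((45,-60,80))])[0]
q,d=save('side','d6.png'); e=proj('side',[f2w((45,-50,80))])[0]
A=lambda p,c:cv2.resize(cv2.getRectSubPix(p[:,:,::-1].copy(),(160,160),(float(c[0]),float(c[1]))),(400,400))
cv2.imwrite('pics/s6c.png',np.hstack([A(p,c),A(q,e)]))
```

```text
t 10.18 tcp_f [ 45.4 -63.1 157.1] rot [-89.93  -0.15  11.87] F [ 0.2  0.5 -1.3] grip 0.4
```

View pics/s6c.png

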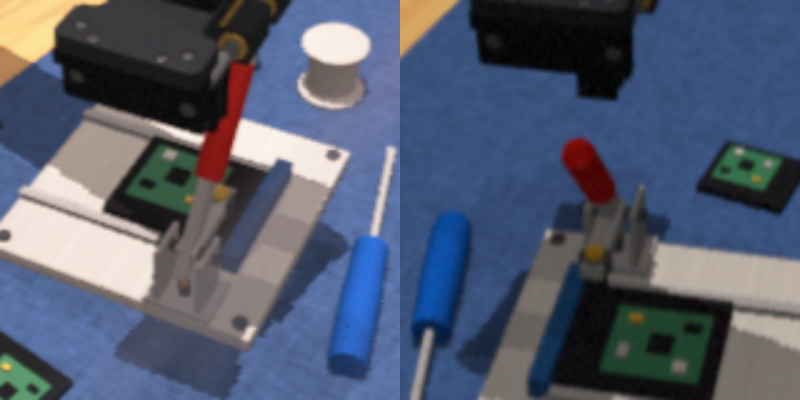

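The lever has snapped over and the finger is free. I retreat up and away, then verify.

>>> move_arm(moves=[[0, -5, -20, 0, 0, 0], [0, -30, -45, 0, 0, 0], [0, -60, -70, 0, 0, 0], [-30, -80, -90, 0, 0, 0], [-60, -90, -110, 0, 0, 0], [-95, -90, -120, 0, 0, 0], [-130, -90, -120, 0, 0, 0], [-160, -90, -120, 0, 0, 0], [-180, -90, -120, 0, 0, 0], [-180, -90, -120, 0, 0, 0], [-180, -90, -120, 0, 0, 0]])

```text
time_s: 11.2
tool_pos: [0.4623, -0.1067, 0.2474]
tool_rot: [-89.9, -0.3, 11.6]
force: [0.8, 0.7, -0.1]
grip_width: 0.0005
```

Run:
```python
from h import *
st(); ims=[]
for n in ['side','scene']:
    p,d=save(n,n+'7.png'); img=p[:,:,::-1].copy(); raw=img.copy()
    c=proj(n,[f2w((20,-20,50))])[0]; overlay(img,n,10,.625)
    for im in (raw,img): ims.append(cv2.resize(cv2.getRectSubPix(im,(160,120),(float(c[0]),float(c[1]))),(400,300),interpolation=cv2.INTER_CUBIC))
    ci=camera_info(n);K=np.array([[ci['fx'],0,ci['cx']],[0,ci['fy'],ci['cy']],[0,0,1.]])
    hsv=cv2.cvtColor(p,cv2.COLOR_RGB2HSV); red=((hsv[...,0]<8)|(hsv[...,0]>172))&(hsv[...,1]>150)
    P=np.array([w2f(world(n,u,v,d[v,u],ci)) for v,u in zip(*np.nonzero(red)) if d[v,u]>0]); P=P[(np.abs(P[:,0]-45)<25)&(np.abs(P[:,1])<120)]
    q=P-P.mean(0); ax=np.linalg.svd(q,full_matrices=False)[2][0]; print(n,len(P),np.median(P,0).round(1),'axis',ax.round(2),'lean',np.arctan2(ax[1]*np.sign(ax[2]),abs(ax[2])).round(3))
cv2.imwrite('pics/c7.png',np.vstack([np.hstack(ims[:2]),np.hstack(ims[2:])]))
for t in ['flux_bottle','solder_spool','screwdriver']:
    print(t,[r['point'].round(3) for r in models.spot_in(t,'scene')][:1],[r['point'].round(3) for r in models.spot_in(t,'side')][:1])
```

```text
t 11.2 tcp_f [-135.3 -185.8  247.4] rot [-89.91  -0.33  11.65] F [ 1.   0.5 -0.1] grip 0.5
side 323 [ 39.9  -9.7 135.6] axis [-0.06 -0.39 -0.92] lean 0.405
scene 551 [ 47.8 -31.5 123.3] axis [-0.   -0.59 -0.81] lean 0.628Traceback (most recent call last):
  File "<stdin>", line 13, in <module>
AttributeError: 'list' object has no attribute 'round'. Did you mean: 'count'?
```

View pics/c7.png

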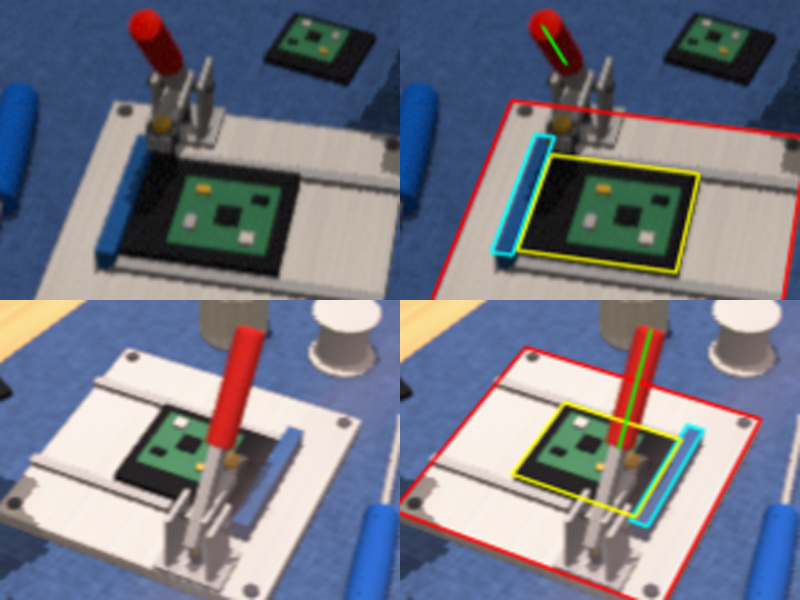

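Both views show the lever locked along the predicted axis, with the carrier against the stop and the pad down on it. I check the other objects once more, then sign off.

Run:
```python
from h import *
read_camera('scene'); read_camera('side')
for t in ['flux_bottle','solder_spool','screwdriver']:
    print(t,[np.round(r['point'],3) for r in models.spot_in(t,'scene')][:1],[np.round(r['point'],3) for r in models.spot_in(t,'side')][:1])
st(); print(job.sign_off())
```

```text
flux_bottle [array([0.499, 0.237, 0.061])] [array([0.484, 0.268, 0.069])]
solder_spool [array([0.578, 0.267, 0.035])] [array([0.572, 0.287, 0.044])]
screwdriver [array([0.712, 0.088, 0.022])] []
t 11.75 tcp_f [-134.6 -185.3  246.7] rot [-90.02  -0.18  11.73] F [-0.4 -0.  -0.3] grip -0.0
the job is handed in; nothing more can be done
None
```

The carrier is home against the blue stop and the clamp is locked over it. I handed the job in at about 11.8 s, with the gripper clear of everything.

- **Carrier:** I pushed it with the closed fingertips until the force rose to about 13 N with no further travel. Pictures from both cameras, with the fixture outline drawn over them, show it touching the stop, before and after the clamping.
- **Clamp:** I pushed the lever past its dead point and it snapped over. The scene camera measures a lean of 0.628 rad, against 0.625 expected when locked. The pad looks down on the carrier in both views; I did not measure its force.
- **Lever push:** Early in the push, friction at the lever's end raised the finger force to about 35 N. I lifted the tool along the lever's arc and it dropped to about 6–8 N.
- **Bottle, spool, screwdriver:** The bottle, the spool and, in the scene view, the screwdriver were found within about 4 mm of where they started, which is the detector's own error.

Two final checks fell short:
- **Lever fit from the side camera:** it gave only 0.405 rad. That camera looks almost along the grip, so I took the fit as unreliable; the drawn lever axis does match its picture.
- **Screwdriver from the side camera:** the last search there did not find it. It still shows in that camera's final picture, apparently in place.

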